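# Turn the drained tray face up beneath the low wire shelf

## Robot

A 6-joint arm with a two-finger parallel gripper is mounted at the origin on the work surface. World frame = base frame: x ahead of the robot, y to its left, z up, the work surface at z = 0. Lengths are in m, angles in rad, forces in N, time in s.
With the tool pointing down it reaches from about 0.325 to 0.775 m from the base axis. Payload 5.5 kg.
Tool frame: the origin (TCP) lies at the very end of the fingers, on their centre line; the grasp point (between the pads) lies tcp_to_grasp behind it (tcp_to_grasp is the distance from the TCP to the grasp point, in m); z points along the fingers, y is the direction in which the jaws open and shut (so a half turn about z gives the same grasp; the last joint's range is limited). The gripper opens to 88 mm and grips with 3 to 60 N. Pads are 20 mm wide; open, the fingers measure 115 mm over their backs; the gripper's body (75 mm by 178 mm) begins 61 mm behind the grasp point.
Start: joints at [1.159, 0.091, 1.231, -0, 1.82, -0.057], TCP at [0.208, 0.563, 0.223] pointing down, gripper open.
Joint ranges: [-2.87, 2.87], [-0.86, 2.18], [0.17, 2.46], [-1.51, 4.65], [0.06, 2.69], [-2.65, 2.65]. Speed limits (rad/s): [2.57, 2.57, 3.01, 3.14, 3.14, 3.14].

## Interface

Orientations are given as [roll, pitch, yaw] about the fixed x, y, z axes, in that order (R = Rz(yaw) Ry(pitch) Rx(roll)).
In Python, from plant import * gives the robot as it stands. The module is installed in compiled form; this text tells all that it offers.
- The arm moves only by the tool servo_tool, never from a script. Its argument "increments" is a list of rows, each a list of 2 entries, a list of its own where there are three numbers: the shift along the tool's x, y, z in cm, then the turn about the tool's z in degrees. In form: [[[tx, ty, tz], spin], ...]. A call has 1 to 12 rows; each row is the pose to reach, as a shift and turn from the pose commanded when the call began, along the tool's axes at that moment; what a row does not reach only later rows make up. A row lasts 1/8 s, in which the tool goes at most 62.5 mm and 10.7 degrees, less where a joint would pass 70% of its speed; a pose out of reach is approached as far as the arm can. A call with a gripper value outside its range is refused whole. "claw" is the opening, from 0 (shut) to 1 (fully open), set as the call begins (left out, the last holds). The fingers move at their own pace and stop on an object; "force" is the grip in N (left out, the last holds). Time passes only in rows, so rows that repeat a pose let the fingers close. It gives the time, the measured TCP pose, the force and the opening at its end, in the units of the state.
- state(): the state, without advancing time (a new reading comes with each control period).
- camera(name): name is "side" or "top"; returns a dict with "pixels" (420x560x3 uint8, blue, green, red), "intrinsics" (3x3 intrinsics, pixels), "T" (4x4, takes a point from camera to world coordinates). Camera axes: x right, y down, z forward; pixel columns grow to the right and rows downward; lengths in m; the calibration is good to about 2 mm. A picture is of the moment at which its call begins. There is no depth.
- close_job(): hands the job in, once; it reports no verdict.
Trained networks look in a picture, given as the dict that the camera call returned (one of the last four; its "shot" number tells which), for a name from the list of things; names that differ only in an ending like _2 or _b are one class to them, and where a whole thing is asked for, a point or a joint stands for the part that bears it (a point fixed in the world has none). Each returns a list of dicts, best first, with "conf" (0 to 1); they miss things now and then, are a little off and sometimes report something else, mostly with a low value. They report only what shows in the picture. A call takes as long as a camera call.
- outline_of(query, picture): "pixels" (420x560 bool, what is visible of it) and "position" ([column, row] in pixels, amid what is visible of it).
- pinpoint(query, picture): "position" ([column, row] in pixels: a listed point, or the origin of a listed thing).
The state is a dict: "time": time; "joints": joint angles; "dq": joint speeds; "joint_efforts": joint torques, N m; "tcp_pos": TCP position; "ee_rot": TCP orientation; "force": force on the tool from outside, world axes, zero at the start; "wrist_torque": the same for the moment, N m; "opening": finger opening in m.
Only numpy, scipy, OpenCV 4.12 (cv2) and the standard library are available. Lean on these libraries where they do the work, as an engineer would, in place of code of your own. Each camera call takes 0.05 s, during which the arm holds its last target.

## Task

One of the two small steel trays beneath the low wire shelf was left upside down to drain. Turn it over towards the middle, beneath the shelf all the while and without banging the shelf, and lay it down gently, face up, in the empty place in the middle of the shelf with its handle still to the front. Leave the other tray as it is.

Things in the scene. Friction and masses are not known exactly. Their poses are not given: they have to be found in the camera images.
- tray_down: The tray to turn: open sheet-steel tray, 140 mm long (x), 110 mm wide (y), 40 mm deep (z), walls 3 mm, 0.3 kg, four black feet beneath. Origin: its centre, 20 mm above the table lying either way up. z points out of its open side: down at first, up when done. Handle at its -x end, to the robot. Rolled over its inner long edge on to its side, then on to face up, it moves 150 mm inwards.
- tray_handle (a point): Middle of that tray's U-shaped wire handle, 110 mm in front (-x) of the tray's centre, axes as the tray's. Two wire legs run along x at y = +44 and -44 mm, from the tray's end 40 mm behind to a cross wire 35 mm ahead. On each leg, centred beside this point, a wooden sleeve 16 mm thick, 44 mm long spins freely: held by one sleeve, the tray swings about that leg.
- tray_up: The other tray, identical and loose, already face up (its z axis up), in the other half of the shelf's length, its handle also to the robot. Same frame and sizes. To be left alone.
- shelf: Fixed low shelf of wire rods. Origin on the table below the middle of its front rod; x into its depth (180 mm), y along its length (390 mm each way). Rods 153 to 166 mm above the table; legs only at the corners. Each tray's centre is about 35 mm behind the front rod, its handle in front, one 160 to 200 mm to each side of the middle; the table between is empty. A jar and a can stand farther out.

How it is judged:
By the outcome, as a careful person would: the job done as asked, in the order asked, and still so for the second after the job is handed in, with the robot touching nothing.
It also fails if it takes over 42 s, if anything falls off the work surface, if the arm or the gripper's body presses on something with over 40 N, if the wrist force passes 120 N, or if a joint passes its speed limit or range.

## Working session

There is one attempt and no reset: what is moved stays moved. The work goes in short steps, Python scripts to look and compute and a tool call to move; the robot and the scene stay as the last step left them, time stands still between calls to the robot, and variables do not carry over. Pictures are saved under pics/ and viewed, and the job is handed in when it is done.

Besides the shell and the picture viewer there is one more tool, called after "Call:" by a JSON object that holds its "op" and its "data". servo_tool: Moves the arm, as the interface text tells. Its arguments: {"type":"object","properties":{"increments":{"type":"array"},"claw":{"type":"number"},"force":{"type":"number"}},"required":["increments"]}

```bash
mkdir -p pics; cat > h.py <<'E'
from plant import *
import numpy as np, cv2
def proj(c,p):
    T=np.linalg.inv(c["T"]);q=T[:3,:3]@np.asarray(p)+T[:3,3];k=c["intrinsics"]@q;return k[:2]/k[2]
def onz(c,px,z):
    d=c["T"][:3,:3]@np.linalg.inv(c["intrinsics"])@np.array([px[0],px[1],1.]);o=c["T"][:3,3];return o+d*(z-o[2])/d[2]
E
python3 - <<'E'
from h import *
s=state();print({k:(np.round(v,4).tolist()) for k,v in s.items() if not isinstance(v,(str,dict))})
try: print(tcp_to_grasp)
except Exception as e: print(e)
for n in ("side","top"):
    c=camera(n);cv2.imwrite(f"pics/{n}0.png",c["pixels"]);print(n,np.round(c["T"],3).tolist(),np.round(c["intrinsics"],1).tolist())
    for q in ("tray_down","tray_handle","tray_up","shelf"):
        for r in pinpoint(q,c): print(q,"pin",np.round(r["position"],1),round(r["conf"],2), np.round(onz(c,r["position"],0.02 if q!="shelf" else 0),3))
        for r in outline_of(q,c): print(q,"out",np.round(r["position"],1),round(r["conf"],2),r["pixels"].sum())
E
```

```text
{'time': 0.0, 'joints': [1.1593, 0.0919, 1.2319, 0.0, 1.8198, -0.0567], 'dq': [0.0013, 0.0, -0.0007, -0.0002, -0.0003, 0.0012], 'joint_efforts': [-0.0008, -44.646, -40.6449, 0.0698, 0.0294, -0.0002], 'tcp_pos': [0.2083, 0.5623, 0.2215], 'ee_rot': [-3.1396, -0.0001, 2.7868], 'force': [-0.1687, -0.1816, 0.3775], 'wrist_torque': [0.044, -0.02, 0.0356], 'opening': 0.0879}
0.0187
side [[-0.786, -0.346, 0.512, 0.151], [-0.618, 0.447, -0.647, 0.483], [-0.005, -0.825, -0.565, 0.489], [0.0, 0.0, 0.0, 1.0]] [[380.5, 0.0, 278.1], [0.0, 380.5, 206.4], [0.0, 0.0, 1.0]]
tray_down pin [310.6 178.7] 0.94 [ 0.587 -0.195  0.02 ]
tray_down out [312.3 181.6] 0.91 2796
tray_handle pin [345.5 194.6] 0.69 [ 0.483 -0.184  0.02 ]
tray_handle out [311.9 184.9] 0.64 2729
tray_up pin [199.8 259.2] 0.71 [0.583 0.167 0.02 ]
tray_up out [202.9 264. ] 0.67 5507
shelf out [109.9 215.5] 0.65 8842
top [[-0.02, -0.994, 0.108, 0.455], [-1.0, 0.018, -0.017, 0.016], [0.015, -0.109, -0.994, 0.715], [0.0, 0.0, 0.0, 1.0]] [[445.4, 0.0, 279.5], [0.0, 445.4, 197.8], [0.0, 0.0, 1.0]]
tray_down pin [402. 155.] 0.65 [ 0.596 -0.193  0.02 ]
tray_down out [404.5 159.6] 0.97 6841
tray_handle out [401.4 164.9] 0.58 7357
tray_up pin [176.4 165.2] 0.76 [0.586 0.165 0.02 ]
tray_up out [173.  175.1] 0.56 7285
shelf out [280.5 100.7] 0.72 15020
shelf out [402.3 163.2] 0.34 7357
```

View pics/side0.png

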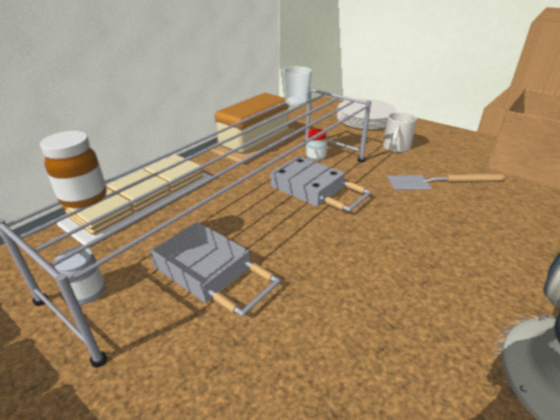

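View pics/top0.png

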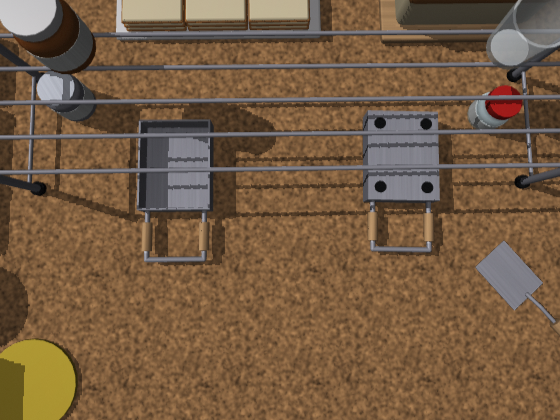

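```bash
python3 - <<'E'
from h import *
c=camera("top");im=c["pixels"];big=cv2.resize(im[90:270,340:450],None,fx=5,fy=3.3*1.0)
big=cv2.resize(im[100:260,345:455],None,fx=3.6,fy=3.6,interpolation=cv2.INTER_CUBIC);cv2.imwrite("pics/crop1.png",big)
for n,p in dict(sl_out=(429,222),sl_in=(374,223),up_sl_in=(204,236),up_sl_out=(147,236)).items(): print(n,np.round(onz(c,p,.02),4))
for n,p in dict(fl=(37,188),fr=(521,182)).items(): print(n,np.round(onz(c,p,0),4))
for n,p in dict(a=(366,114),b=(436,112),c_=(364,201),d=(439,201)).items(): print(n,np.round(onz(c,p,.04),4))
for y in (-.2,0,.2): print(y,proj(c,(0.55,y,.16)))
s=camera("side")
for q,cc in (("tray_handle",s),):
  for r in pinpoint(q,cc): print(r["position"])
for p in ((334,202),(355,187)): print(np.round(onz(s,p,.02),4))
E
```

```text
sl_out [ 0.4887 -0.2303  0.02  ]
sl_in [ 0.4888 -0.1436  0.02  ]
up_sl_in [0.4736 0.122  0.02  ]
up_sl_out [0.4754 0.21   0.02  ]
fl [0.5562 0.3924 0.    ]
fr [ 0.5522 -0.3923  0.    ]
a [ 0.6582 -0.1338  0.04  ]
b [ 0.6598 -0.244   0.04  ]
c_ [ 0.5217 -0.1251  0.04  ]
d [ 0.5196 -0.2404  0.04  ]
-0.2 [441.06548648 168.21243583]
0 [283.7724271  170.87410668]
0.2 [124.51669018 173.56898944]
[344.9, 195.8]
[ 0.4883 -0.1424  0.02  ]
[ 0.4825 -0.2271  0.02  ]
```

View pics/crop1.png

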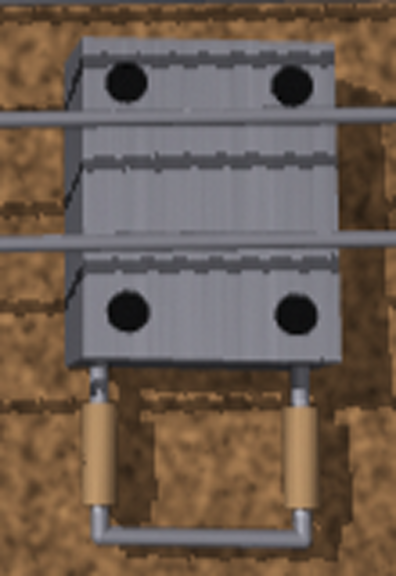

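Call:
{"op": "servo_tool", "data": {"increments": [[[-3.3,-4,0],-1.5],[[-7,-8.5,0],-3],[[-10.6,-13,0],-5],[[-14.5,-17.7,0],-7],[[-18.5,-22.5,0],-8],[[-22.5,-27.4,0],-10],[[-26.5,-32.3,0],-11],[[-30.5,-37.1,0],-13],[[-34.5,-42,0],-14],[[-38.5,-46.9,0],-16],[[-42.5,-51.8,0],-17],[[-46,-56,0],-19]], "claw": 0.5, "force": 55}}

```text
time: 2.55
tcp_pos: [0.4455, -0.1246, 0.2229]
ee_rot: [-3.141, 0.001, 3.119]
force: [-0.8, 0.5, -0.1]
opening: 0.0438
```

```bash
cat > d.py <<'E'
from h import *
import sys
from scipy.spatial.transform import Rotation as R
s=state();R0=R.from_euler("xyz",s["ee_rot"]).as_matrix();t=np.array(list(map(float,sys.argv[1:4])))
print(round(float(s["time"]),2),np.round(s["tcp_pos"],4),np.round(s["ee_rot"],3),"F",np.round(s["force"],2),"M",np.round(s["wrist_torque"],2),"op",round(float(s["opening"]),4),"j",np.round(s["joints"],2))
print("tool cm",np.round(R0.T@(t-s["tcp_pos"])*100,2))
E
python3 d.py .482 -.229 .09
```

```text
2.55 [ 0.4455 -0.1246  0.2229] [-3.141e+00  1.000e-03  3.119e+00] F [-0.77  0.52 -0.12] M [ 0.05 -0.02 -0.01] op 0.0438 j [-0.35 -0.28  1.58  0.    1.84 -1.89]
tool cm [ -3.87 -10.35  13.3 ]
```

Call:
{"op": "servo_tool", "data": {"increments": [[[-1.5,-4,2],0],[[-3,-8,5],0],[[-3.9,-10.3,9],0],[[-3.9,-10.3,12],0],[[-3.9,-10.3,13.3],0],[[-3.9,-10.3,13.3],0],[[-3.9,-10.3,13.3],0]]}}

```text
time: 3.42
tcp_pos: [0.4827, -0.2263, 0.0916]
ee_rot: [-3.14, 0.003, 3.119]
force: [0.2, -1.0, 0.8]
opening: 0.0441
```

```bash
python3 d.py .482 -.229 .005; python3 - <<'E'
from h import *
for n in ("side","top"):
    c=camera(n);cv2.imwrite(f"pics/{n}1.png",c["pixels"])
    p=proj(c,state()["tcp_pos"]);print(n,p)
    x,y=p.astype(int);x0=max(0,x-90);y0=max(0,y-70)
    cv2.imwrite(f"pics/{n}1c.png",cv2.resize(c["pixels"][y0:y0+140,x0:x0+180],None,fx=4,fy=4,interpolation=cv2.INTER_CUBIC));print(x0,y0)
E
```

```text
3.42 [ 0.4827 -0.2263  0.0916] [-3.140e+00  3.000e-03  3.119e+00] F [ 0.19 -0.96  0.82] M [ 0.01 -0.01  0.03] op 0.0441 j [-0.5  -0.08  1.63 -0.    1.58 -2.05]
tool cm [ 0.08 -0.26  8.66]
side [358.2399709  159.82919409]
268 89
top [444.19673978 223.54891003]
354 153
```

View pics/side1c.png

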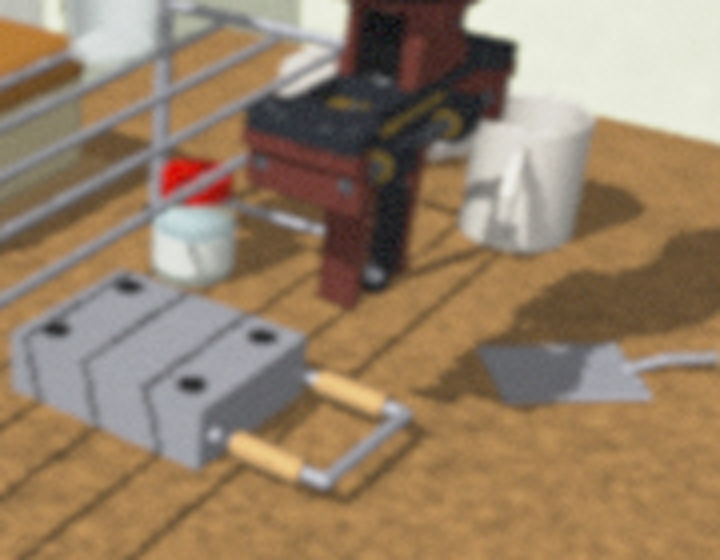

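View pics/top1c.png

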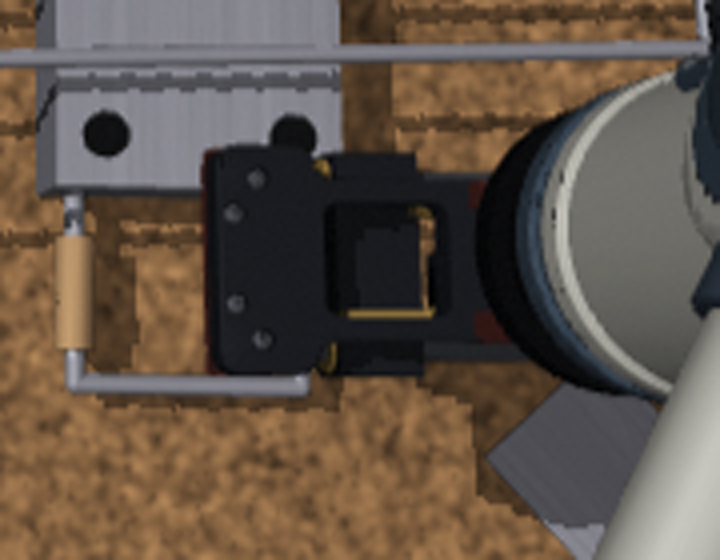

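Call:
{"op": "servo_tool", "data": {"increments": [[[0,-0.1,2],0],[[0,-0.1,4],0],[[0,-0.1,6],0],[[0,-0.1,7.5],0],[[0,-0.1,8.5],0],[[0,-0.1,8.5],0],[[0,-0.1,8.5],0]]}}

```text
time: 4.4
tcp_pos: [0.4823, -0.2274, 0.0054]
ee_rot: [-3.141, 0.001, 3.118]
force: [-0.0, -0.4, 0.3]
opening: 0.0437
```

```bash
python3 d.py .482 -.229 .005; python3 - <<'E'
from h import *
for n in ("side","top"):
    c=camera(n)
    p=proj(c,state()["tcp_pos"]);x,y=p.astype(int);x0=max(0,x-90);y0=max(0,y-70)
    cv2.imwrite(f"pics/{n}2c.png",cv2.resize(c["pixels"][y0:y0+140,x0:x0+180],None,fx=4,fy=4,interpolation=cv2.INTER_CUBIC));print(n,p,x0,y0)
E
```

```text
4.4 [ 0.4823 -0.2274  0.0054] [-3.141e+00  1.000e-03  3.118e+00] F [-0.05 -0.42  0.28] M [ 0.07 -0.07  0.03] op 0.0437 j [-0.5  -0.02  1.73 -0.    1.43 -2.05]
tool cm [ 0.02 -0.16  0.04]
side [354.45419319 192.15328991] 264 122
top [424.33599951 226.47199311] 334 156
```

View pics/side2c.png

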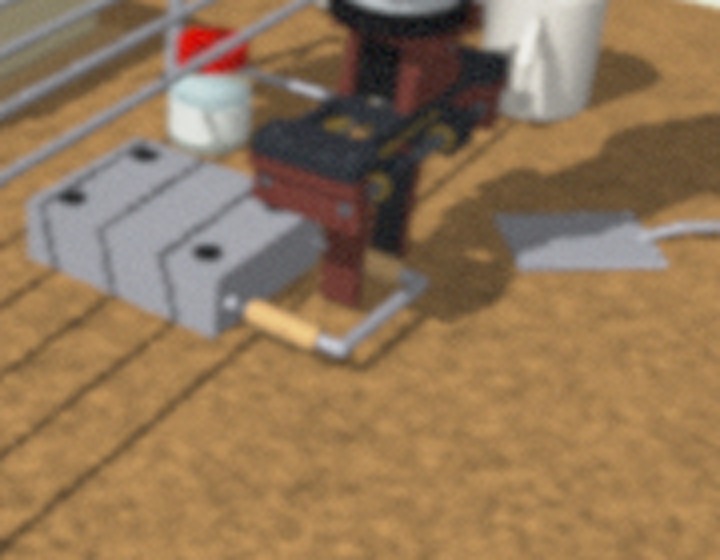

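The fingers straddle the outer sleeve. Closing the jaws.

Call:
{"op": "servo_tool", "data": {"increments": [[[0,0,0],0],[[0,0,0],0],[[0,0,0],0],[[0,0,0],0],[[0,0,0],0]], "claw": 0, "force": 55}}

```text
time: 5.12
tcp_pos: [0.4819, -0.2273, 0.0047]
ee_rot: [-3.141, 0.0, 3.118]
force: [-0.6, 0.6, 1.1]
opening: 0.0147
```

```bash
python3 d.py .482 -.229 .005; python3 - <<'E'
import numpy as np
# leg offset (dy,dz) from start, about P=(99,-20) rel; phase1 0..-90, then Q=P+40
p0=np.array([-99,20.])
for a in range(0,181,10):
    t=np.radians(a)
    if a<=90: v=p0;piv=0;t_=t
    else: v=np.array([-20,99.]);piv=40;t_=t-np.pi/2
    y=v[0]*np.cos(t_)+v[1]*np.sin(t_)+piv; z=-v[0]*np.sin(t_)+v[1]*np.cos(t_)
    print(a,np.round([(y+99)/10,-(z-20)/10],2))
E
```

```text
5.12 [ 0.4819 -0.2273  0.0047] [-3.141  0.     3.118] F [-0.61  0.6   1.06] M [-0.11  0.02 -0.19] op 0.0147 j [-0.5  -0.02  1.73 -0.    1.43 -2.05]
tool cm [-0.02 -0.17 -0.03]
0 [ 0. -0.]
10 [ 0.5  -1.69]
20 [ 1.28 -3.27]
30 [ 2.33 -4.68]
40 [ 3.6 -5.9]
50 [ 5.07 -6.87]
60 [ 6.68 -7.57]
70 [ 8.39 -7.99]
80 [10.15 -8.1 ]
90 [11.9 -7.9]
100 [13.65 -8.1 ]
110 [15.41 -7.99]
120 [17.12 -7.57]
130 [18.73 -6.87]
140 [20.2 -5.9]
150 [21.47 -4.68]
160 [22.52 -3.27]
170 [23.3  -1.69]
180 [23.8 -0. ]
```

Call:
{"op": "servo_tool", "data": {"increments": [[[0,0.1,-0.3],0],[[0,0.2,-0.7],0],[[0,0.35,-1.2],0],[[0,0.5,-1.7],0],[[0,0.75,-2.2],0],[[0,1,-2.75],0],[[0,1.3,-3.25],0],[[0,1.6,-3.75],0],[[0,1.95,-4.2],0],[[0,2.3,-4.7],0],[[0,2.3,-4.7],0]]}}

```text
time: 6.5
tcp_pos: [0.4826, -0.2039, 0.0521]
ee_rot: [-3.141, 0.0, 3.119]
force: [0.7, -0.6, -1.4]
opening: 0.0147
```

```bash
python3 d.py .482 -.229 .005; cat > look.py <<'E'
from h import *
import sys
t=sys.argv[1]
for n,box in (("side",(190,80,200,160)),("top",(180,100,280,170))):
    c=camera(n);x,y,w,h=box
    f=800/w if 800/w*h<600 else 600/h
    f=min(f,2.8) if n=="top" else 3.6
    cv2.imwrite(f"pics/{n}{t}.png",cv2.resize(c["pixels"][y:y+h,x:x+w],None,fx=f,fy=f,interpolation=cv2.INTER_CUBIC))
E
python3 look.py 3
```

```text
6.5 [ 0.4826 -0.2039  0.0521] [-3.141  0.     3.119] F [ 0.74 -0.56 -1.41] M [ 0.03 -0.1  -0.07] op 0.0147 j [-0.46 -0.08  1.71  0.    1.52 -2.01]
tool cm [ 0.   -2.51  4.71]
```

View pics/side3.png

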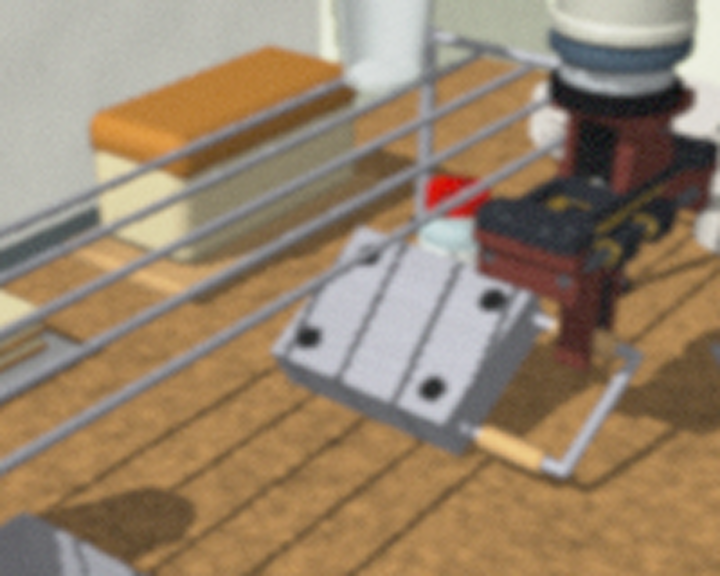

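View pics/top3.png

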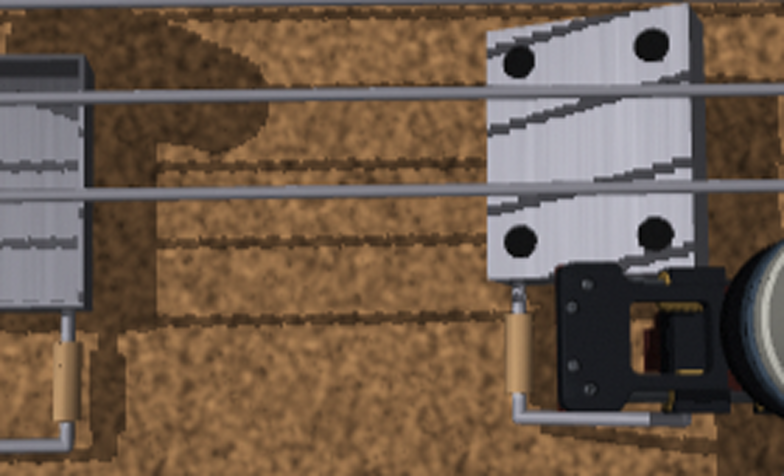

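Call:
{"op": "servo_tool", "data": {"increments": [[[0,0.4,-0.4],0],[[0,0.8,-0.8],0],[[0,1.27,-1.2],0],[[0,1.75,-1.55],0],[[0,2.25,-1.9],0],[[0,2.75,-2.2],0],[[0,3.3,-2.45],0],[[0,3.8,-2.7],0],[[0,4.35,-2.9],0],[[0,4.9,-3.05],0],[[0,5.5,-3.2],0],[[0,6.05,-3.3],0]]}}

```text
time: 8.1
tcp_pos: [0.4838, -0.1432, 0.0847]
ee_rot: [3.142, 0.0, 3.119]
force: [0.6, 0.2, -1.4]
opening: 0.0149
```

```bash
python3 d.py .482 -.1084 .084; python3 look.py 4
```

```text
8.1 [ 0.4838 -0.1432  0.0847] [3.142 0.    3.119] F [ 0.56  0.18 -1.39] M [ 0.07 -0.14  0.02] op 0.0149 j [-0.36 -0.15  1.71  0.    1.58 -1.9 ]
tool cm [0.26 3.48 0.07]
```

View pics/side4.png

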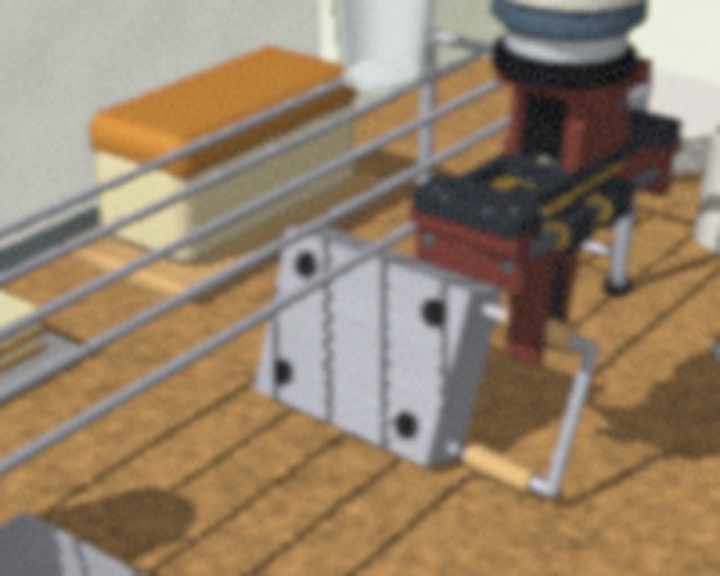

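View pics/top4.png

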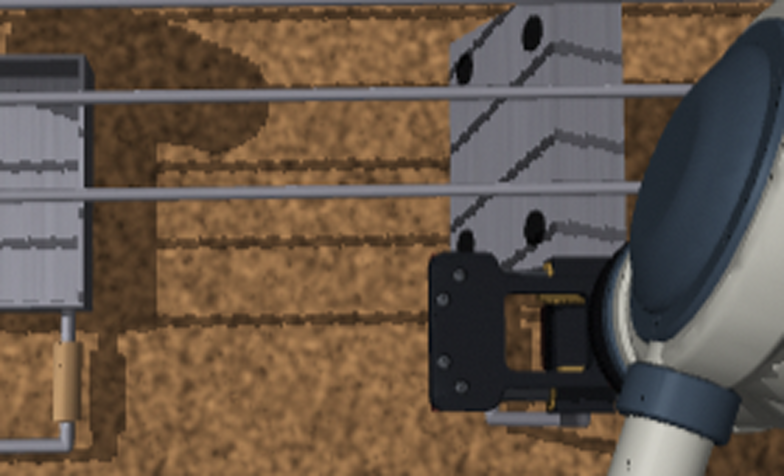

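Call:
{"op": "servo_tool", "data": {"increments": [[[0,0.5,-0.05],0],[[0,1,-0.1],0],[[0,1.5,-0.1],0],[[0,2,-0.1],0],[[0,2.5,-0.05],0],[[0,3,0],0],[[0,3.5,0.05],0],[[0,3.5,0.05],0]]}}

```text
time: 9.2
tcp_pos: [0.4844, -0.1085, 0.0841]
ee_rot: [-3.141, -0.0, 3.119]
force: [-0.9, 0.5, -0.9]
opening: 0.015
```

```bash
python3 d.py .482 -.1084 .084; python3 look.py 5
```

```text
9.2 [ 0.4844 -0.1085  0.0841] [-3.141 -0.     3.119] F [-0.87  0.46 -0.87] M [-0.02  0.06  0.03] op 0.015 j [-0.29 -0.17  1.73 -0.    1.58 -1.84]
tool cm [0.24 0.   0.01]
```

View pics/side5.png

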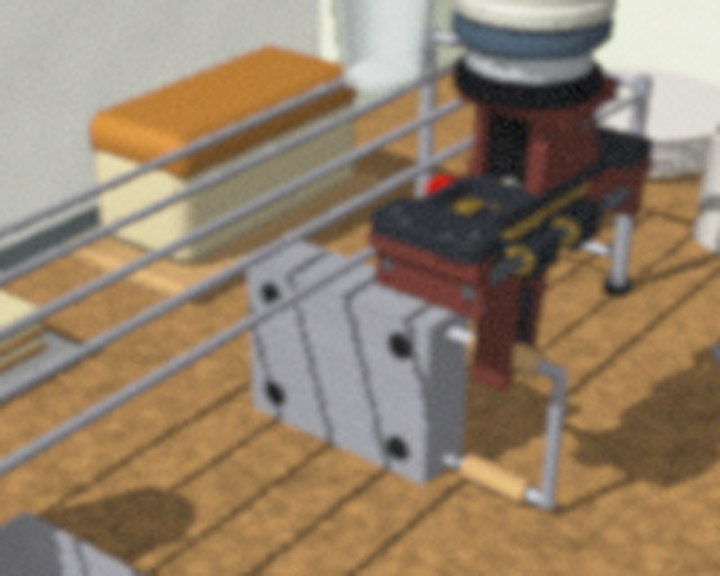

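Call:
{"op": "servo_tool", "data": {"increments": [[[0,0.4,-0.1],0],[[0,0.9,-0.2],0],[[0,1.4,-0.25],0],[[0,1.9,-0.25],0],[[0,2.4,-0.2],0],[[0,2.9,-0.15],0],[[0,3.5,-0.1],0],[[0,4.1,0.05],0],[[0,4.1,0.05],0]]}}

```text
time: 10.42
tcp_pos: [0.4854, -0.0672, 0.0835]
ee_rot: [3.141, -0.0, 3.119]
force: [-0.8, 0.3, 0.2]
opening: 0.0144
```

```bash
python3 d.py .482 -.1084 .084; python3 look.py 6
```

```text
10.43 [ 0.4854 -0.0672  0.0835] [ 3.141 -0.     3.119] F [-0.81  0.28  0.24] M [0.07 0.11 0.07] op 0.0144 j [-0.21 -0.19  1.75  0.    1.58 -1.76]
tool cm [ 0.25 -4.13 -0.05]
```

View pics/side6.png

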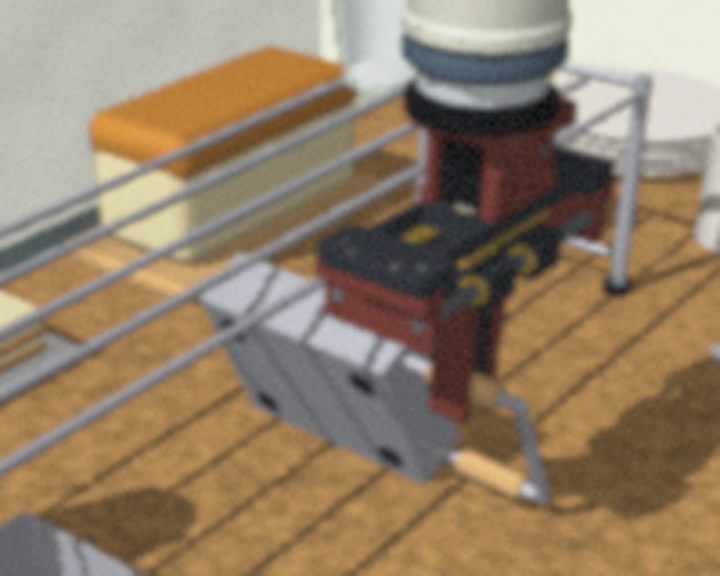

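View pics/top6.png

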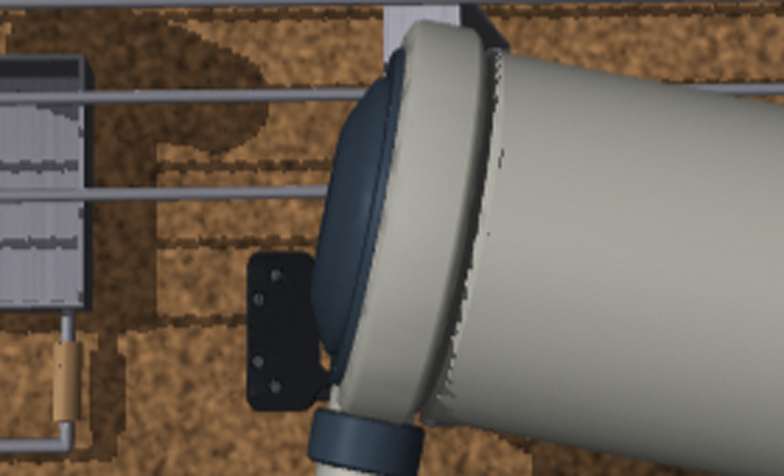

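Call:
{"op": "servo_tool", "data": {"increments": [[[0,0.55,0.1],0],[[0,1.1,0.3],0],[[0,1.65,0.5],0],[[0,2.2,0.75],0],[[0,2.75,1],0],[[0,3.4,1.3],0],[[0,4,1.6],0],[[0,4.7,1.85],0],[[0,5.4,1.95],0],[[0,6.1,1.95],0],[[0,6.8,1.95],0],[[0,7.4,1.95],0]]}}

```text
time: 12.02
tcp_pos: [0.4873, 0.0068, 0.0643]
ee_rot: [-3.142, 0.0, 3.119]
force: [-0.8, 0.2, -1.7]
opening: 0.0149
```

```bash
python3 d.py .485 .045 .005; python3 look.py 7
```

```text
12.03 [0.4873 0.0068 0.0643] [-3.142  0.     3.119] F [-0.78  0.16 -1.68] M [-0.    0.09 -0.08] op 0.0149 j [-0.06 -0.19  1.78 -0.    1.55 -1.6 ]
tool cm [0.32 3.82 5.93]
```

View pics/side7.png

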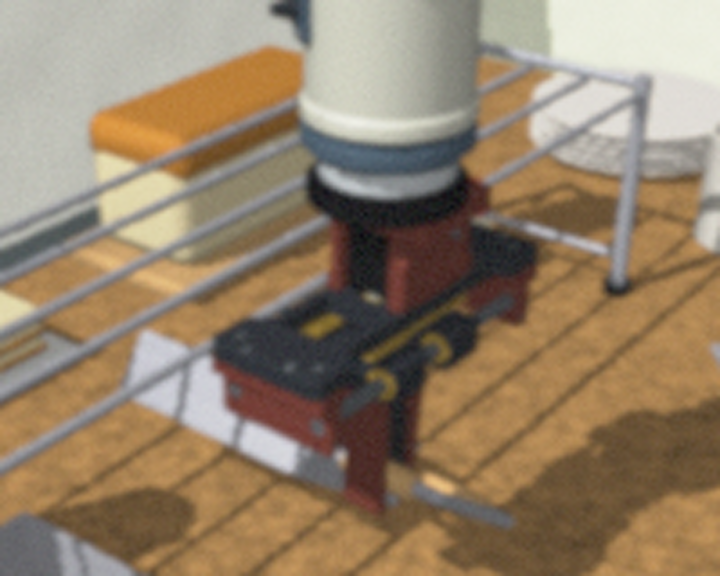

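View pics/top7.png

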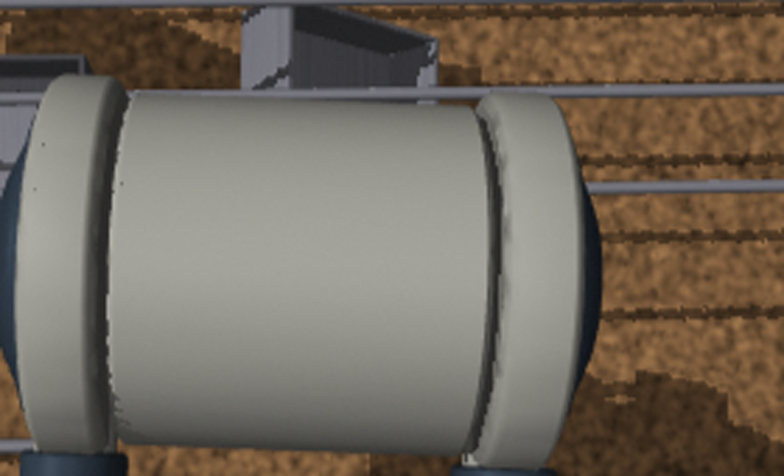

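Call:
{"op": "servo_tool", "data": {"increments": [[[0,0.5,0.4],0],[[0,1,0.9],0],[[0,1.45,1.3],0],[[0,1.8,1.8],0],[[0,2.2,2.3],0],[[0,2.5,2.7],0],[[0,2.8,3.2],0],[[0,3.05,3.7],0],[[0,3.3,4.2],0],[[0,3.45,4.6],0],[[0,3.6,5],0],[[0,3.7,5.3],0]]}}

```text
time: 13.62
tcp_pos: [0.4881, 0.0433, 0.0109]
ee_rot: [-3.142, -0.0, 3.118]
force: [0.0, -1.0, -1.8]
opening: 0.0149
```

Call:
{"op": "servo_tool", "data": {"increments": [[[0,0,0.1],0],[[0,0,0.2],0],[[0,0.05,0.3],0],[[0,0.05,0.4],0],[[0,0.05,0.5],0],[[0,0.05,0.55],0],[[0,0.05,0.6],0],[[0,0.05,0.6],0]]}}

```text
time: 14.62
tcp_pos: [0.4881, 0.0438, 0.0051]
ee_rot: [-3.142, -0.0, 3.118]
force: [-0.6, -0.3, -1.4]
opening: 0.0149
```

```bash
python3 d.py .485 .045 .005; python3 look.py 8
```

```text
14.62 [0.4881 0.0438 0.0051] [-3.142 -0.     3.118] F [-0.58 -0.34 -1.43] M [ 0.16  0.16 -0.01] op 0.0149 j [ 0.02 -0.14  1.84 -0.    1.43 -1.53]
tool cm [0.32 0.12 0.01]
```

View pics/side8.png

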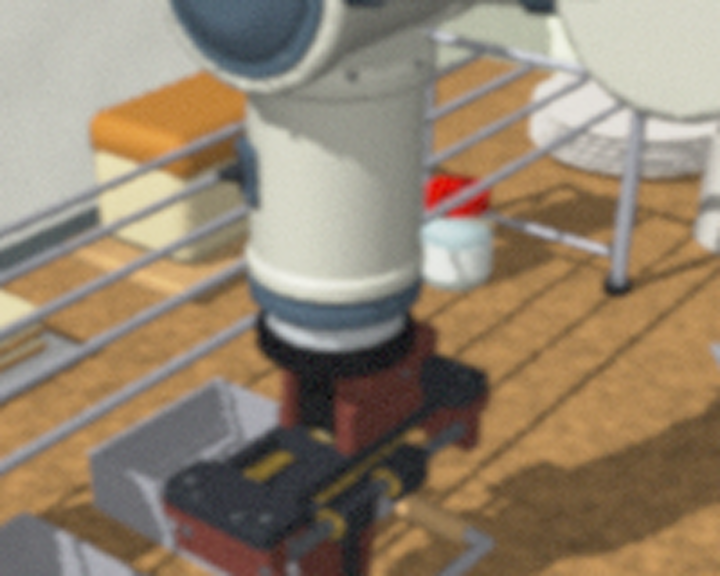

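View pics/top8.png

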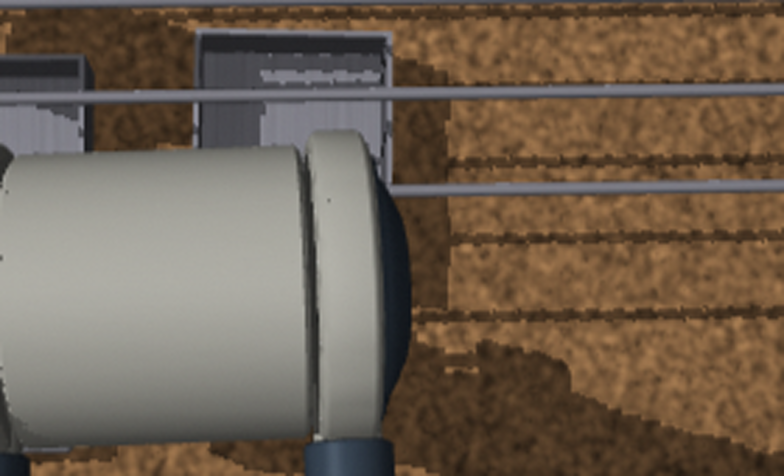

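Call:
{"op": "servo_tool", "data": {"increments": [[[0,0,0.05],0],[[0,0,0.1],0],[[0,0,0.15],0],[[0,0,0.2],0],[[0,0,0.2],0],[[0,0,0.2],0]]}}

```text
time: 15.48
tcp_pos: [0.4881, 0.0438, 0.0043]
ee_rot: [3.142, 0.0, 3.118]
force: [-6.0, 0.2, 7.8]
opening: 0.0148
```

```bash
python3 d.py .485 .045 .005
```

```text
15.47 [0.4881 0.0438 0.0043] [3.142 0.    3.118] F [-6.04  0.24  7.81] M [ 0.    0.89 -0.01] op 0.0148 j [ 0.02 -0.14  1.85  0.    1.43 -1.53]
tool cm [ 0.31  0.11 -0.07]
```

Call:
{"op": "servo_tool", "data": {"increments": [[[0,0,-0.1],0],[[0,0,-0.15],0],[[0,0,-0.15],0]]}}

```text
time: 15.85
tcp_pos: [0.4883, 0.0438, 0.0047]
ee_rot: [3.142, 0.001, 3.118]
force: [-0.9, 0.6, 1.8]
opening: 0.0151
```

```bash
python3 d.py .485 .045 .005
```

```text
15.85 [0.4883 0.0438 0.0047] [3.142e+00 1.000e-03 3.118e+00] F [-0.94  0.57  1.79] M [ 0.06  0.17 -0.06] op 0.0151 j [ 0.02 -0.14  1.85  0.    1.43 -1.53]
tool cm [ 0.34  0.12 -0.03]
```

Light contact only. Opening a little (so as not to reach the neighbour's handle), then rising.

Call:
{"op": "servo_tool", "data": {"increments": [[[0,0,0],0],[[0,0,0],0],[[0,0,0],0],[[0,0,0],0],[[0,0,0],0],[[0,0,-0.5],0],[[0,0,-1.5],0],[[0,0,-3],0],[[0,0,-5],0],[[0,0,-7],0],[[0,0,-9],0],[[0,0,-11],0]], "claw": 0.42}}

```text
time: 17.35
tcp_pos: [0.4882, 0.0438, 0.1163]
ee_rot: [3.142, 0.001, 3.118]
force: [0.0, -0.1, 0.7]
opening: 0.0371
```

Call:
{"op": "servo_tool", "data": {"increments": [[[0.5,0,-2],0],[[2,0,-4],0],[[4,0,-6],0],[[6,-4,-8],0],[[8,-8,-8],0],[[9,-13,-8],0],[[9,-18,-8],0],[[9,-23,-8],0],[[9,-28,-8],0],[[9,-33,-8],0],[[9,-36,-8],0],[[9,-36,-8],0]]}}

```text
time: 18.85
tcp_pos: [0.3892, -0.3155, 0.1946]
ee_rot: [3.141, -0.001, 3.116]
force: [0.1, 1.0, 0.5]
opening: 0.0368
```

```bash
python3 d.py .485 .045 .005; python3 - <<'E'
from h import *
for n in ("side","top"):
    c=camera(n);cv2.imwrite(f"pics/{n}9.png",c["pixels"])
    for q in ("tray_down","tray_up"):
        for r in pinpoint(q,c): print(n,q,np.round(r["position"],1),round(r["conf"],2), np.round(onz(c,r["position"],0.02),3))
E
```

```text
18.85 [ 0.3892 -0.3155  0.1946] [ 3.141e+00 -1.000e-03  3.116e+00] F [0.12 1.   0.47] M [ 0.   -0.   -0.02] op 0.0368 j [-0.75 -0.18  1.54 -0.    1.78 -2.29]
tool cm [-8.65 36.27 18.98]
side tray_down [257.9 210.7] 0.81 [ 0.6   -0.014  0.02 ]
side tray_up [199.1 260.1] 0.85 [0.582 0.17  0.02 ]
top tray_down [288.3 158.3] 0.73 [ 0.594 -0.012  0.02 ]
top tray_up [176.6 166.3] 0.65 [0.584 0.165 0.02 ]
```

View pics/side9.png

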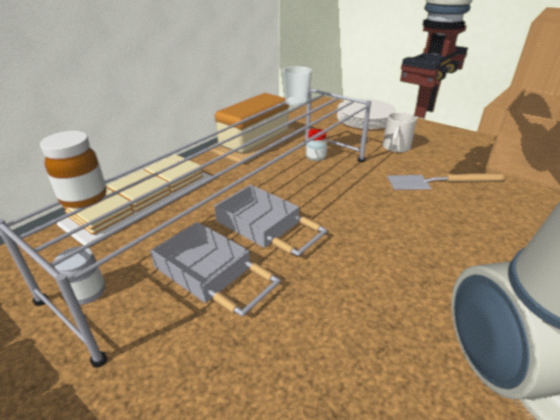

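View pics/top9.png

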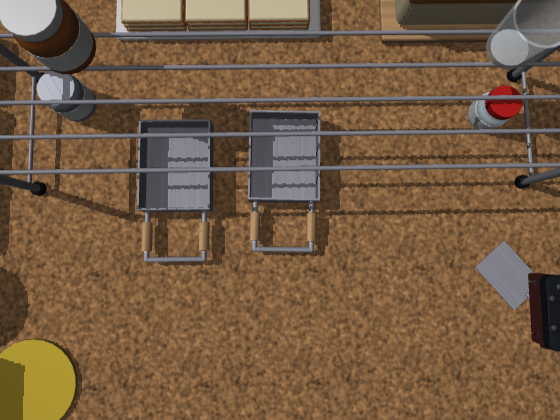

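```bash
python3 -c "
from plant import *
print(close_job())"
```

```text
the job is handed in; nothing more can be done
None
```

The upside-down tray now lies face up in the middle of the shelf, and I've handed the job in. It took about 19 s of the 42 s allowed.

**What I did:** I gripped the tray by its outer handle sleeve and rolled it over its inner long edge on to its side, then on to face up. While it was still leaning I drew it about 4 cm further towards the middle, then lowered it, let go and backed the arm away.

**Last checks:**
- **Tray position:** the cameras put its centre at about x 0.595, y -0.013, roughly 1 cm from the shelf's middle, with the handle to the front. The two views agree to 6 mm.
- **Other tray:** it has not moved, within measuring error.
- **Shelf:** my force readings, taken only at the end of each move, showed no sign of a knock. The planned path kept the tray about 30 mm below the rods.
- **Forces:** the highest reading was about 10 N. It came when I pressed the tray on to the table slightly too far while setting it down, and I eased off before letting go.

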